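# Refit the speed knob of a bench sander

### The job

The speed knob has come off the bench sander. Pick up the pointer knob (the grey one with a bar grip and a nose), put it on the sander's bare D-shaped spindle with the flats matching, feeling for the right angle under light pressure, and push it down until it snaps fully home; then let go. A firm push is enough: never force it, and leave the other things on the bench where they are.

Things in the scene. Friction and masses are not known exactly. Their poses are not given: they have to be found in the camera images.
- knob_center (a point): Loose pointer knob, grey plastic, 150 g, standing bore down, 42 mm tall; point on its axis half-way up (21 mm over its underside). Round skirt 52 mm across, 8 mm thick; on it a bar grip 24 mm wide (y -12 to 12 mm), x -24 to 20 mm, up to the top, then a pointed nose. +x runs along the bar to the nose, z up. Best gripped across the bar (closing along y) at the axis, above the skirt.
- knob_nose (a point): Tip of the knob's nose at the top, 32 mm from the axis along the knob's +x; a white line on top leads to it.
- knob: The same knob; origin on its axis at its underside, same axes. Bore from below: a round mouth 16.8 mm across for the first 6 mm, then the same bore with a flat, 2.2 mm from the axis on the nose side, to 30 mm deep. On the side away from the nose a groove for the spindle's catch.
- spindle_tip (a point): Centre of the top of the sander's bare upright steel spindle, 104 mm above the bench. 16 mm across, round rim bevelled 2 mm, one side flat (2 mm from the axis) over its height. Axes are the sander's, NOT the spindle's: the flat faces the sander's +x give or take 0.85 rad either way; this angle is not measured but shows in a close view. The spindle hardly turns (0.5 N m).
- spindle_base (a point): Foot of the spindle's axis, on top of a steel bushing 24 mm across and 6 mm high, 76 mm above the bench, 28 mm below the tip; sander's axes. Fully home, the knob's underside rests here (knob_center 21 mm above). Knob and spindle fit when the nose points the way the flat faces, within about 0.15 rad. Turned wrongly the knob stops on the spindle's end, underside 22 mm above here.
- catch_level (a point): Point on the spindle's axis 9 mm above its foot, level with the spring catch, a steel bump opposite the flat. With the flats matched the knob sinks freely from 22 to about 11 mm above home, meets the catch, takes 10 to 20 N to pass it and is pulled home over the last 2 mm. It may be pressed on its top, let go, too. Over 75 N between knob and sander (catch's squeeze included) is forcing.
- sander: Bench disc sander, fixed: green base 260 x 230 mm, origin under its centre on the bench, +x to the motor side. Deck 70 mm high, x -110 to 40 mm, with the spindle at x -60, y -30 and a flat rocker switch at x -68, y 63. Behind, at x 95, a grey motor lies along y, top 124 mm high; at its +y end (y 112 to 129) an upright disc 150 mm across, top 157 mm high.
- wood_ring: Bystander: turned wooden ring, 72 mm across, 45 mm tall, origin at its underside.
- round_knob: Bystander: another grey knob, round, without bar or nose, 50 mm across, 36 mm tall, origin at its underside.
- block_tall: Bystander: upright wooden block 45 x 45 x 110 mm, origin at its underside.
- block_flat: Bystander: wooden block 70 x 120 x 30 mm, origin at its underside.
- glue: Bystander: white glue bottle, 60 mm across, 170 mm tall, origin at its underside.
- brush: Bystander: brush lying on the bench.
- driver: Bystander: screwdriver lying on the bench.
- earmuffs: Bystander: ear defenders, about 170 mm wide and 84 mm tall, origin at the underside.
There are look-alikes about, which are no part of the job. Leave any black or blue look-alike of the knob alone.

How it is judged (in metres and radians):
On the way, in this order (a step that is already met when the one before it is completed fails the run):
1. the pointer knob is lifted off the bench in the fingers (height (world z) of knob_center above 0.04 m and contact force between the fingers and knob above 0.5 N), for 0.1 s.
2. its flat has entered past the end of the spindle (z of knob_center in the frame of spindle_base below 0.0395 m and horizontal distance between knob_center and spindle_base below 0.0035 m), for 0.05 s.
At the end, for the whole second after the job is handed in: the pointer knob sits fully home on the spindle: underside within 1.5 mm of the bushing, axis within 2.5 mm of the spindle's, upright within 0.08 rad, released and at rest (its flat can enter only when matched) (z of knob_center in the frame of spindle_base between 0.0185 and 0.0225 m and horizontal distance between knob_center and spindle_base below 0.0025 m and angle between knob's own z axis and vertical below 0.08 rad and linear speed of knob below 0.02 m/s); the robot touches nothing.
It fails at once if the knob is forced: pressed or struck on the sander (spindle and catch included) with more than 75 N (contact force between knob and sander above 75 N).
It fails at once if a bystander is moved more than 25 mm (distance of any of wood_ring, round_knob, block_tall, block_flat, glue, brush, driver, earmuffs from where it was at the start of the episode above 0.025 m).
It also fails if it takes over 51 s, if anything falls off the work surface, if the arm or the gripper's body presses on something with over 40 N, if the wrist force passes 120 N, or if a joint passes its speed limit or range.

### The arm

A 6-joint arm with a two-finger parallel gripper is mounted at the origin on the work surface. World frame = base frame: x ahead of the robot, y to its left, z up, the work surface at z = 0. Lengths are in mm, angles in rad, forces in N, time in s.
With the tool pointing down it reaches from about 350 to 875 mm from the base axis. Payload 4.2 kg.
Tool frame: the origin (TCP) lies midway between the tips of the shut fingers; the grasp point (between the pads) lies 19 mm behind it (bot.grip_depth is the distance from the TCP to the grasp point, in mm); z points along the fingers, y is the line along which they close (so a half turn about z gives the same grasp; the last joint's range is limited). The gripper opens to 85 mm and grips with 20 to 120 N. Pads are 22 mm wide; open, the fingers measure 114 mm over their backs; the gripper's body (76 mm by 85 mm) begins 54 mm behind the grasp point. The pads swing forward as they close: fully open they stand 13 mm farther back than shut.
Start: joints at [-1.049, 0.385, 0.008, 0, -1.194, -0.259], TCP at [162.383, -603.516, 231.312] pointing down, gripper open.
Joint ranges: [-3.14, 3.14], [-1.21, 2.06], [-1.07, 1.41], [-3.16, 2.05], [-2.99, -0.16], [-3.1, 3.1]. Speed limits (rad/s): [2.79, 2.79, 3.14, 3.14, 3.14, 3.14].

### API

Orientations are given as [roll, pitch, yaw] about the fixed x, y, z axes, in that order (R = Rz(yaw) Ry(pitch) Rx(roll)).
In Python, from workcell import status, viewer, bot gives the robot as it stands.
- The arm moves only by the shell command python3 -m inch 'ROWS' [FORCE]. ROWS is JSON, a list of rows, each a list of 7 numbers: the turn, a rotation vector about the tool's x, y, z scaled (see below), then the shift along the tool's x, y, z scaled (see below), then the opening, from 0 (shut) to 1 (fully open). A call has 1 to 5 rows; each row shifts and turns the commanded pose from where the row before left it, along the tool's axes as they then stand; what a row does not reach is not made up. The controller multiplies each number of a shift by 0.2 m and each number of a turn by 180 degrees. A row lasts 1/8 s, in which the tool goes at most 62.5 mm and 10.7 degrees, less where a joint would pass 70% of its speed; a pose out of reach is approached as far as the arm can. A call with a number of a shift or a turn outside -1 to 1 is refused whole. A call with a gripper value outside its range is refused whole. The fingers move at their own pace and stop on an object; FORCE is the grip in N (left out, the last holds). Time passes only in rows, so rows that do not move let the fingers close. It gives the time, the measured TCP pose, the force, the opening and the grip force at its end, in the units of the state.
- status.state(): the state, without advancing time (a new reading comes with each control period).
- viewer.grab_frame(name): name is "scene" or "top" or "wrist"; returns a dict with "color" (420x560x3 uint8, red, green, blue), "intrinsics" (3x3 intrinsics, pixels), "R" (3x3) and "t" (3): a world point X has camera coordinates R X + t. Camera axes: x right, y down, z forward; pixel columns grow to the right and rows downward; lengths in mm; the calibration is good to about 2 mm. A picture is of the moment at which its call begins. There is no depth.
- bot.job_done(): hands the job in; it is judged then, once.
Trained networks look in a picture, given as the dict that the camera call returned (one of the last four; its "shot" number tells which), for a name from the list of things; names that differ only in an ending like _2 or _b are one class to them, and where a whole thing is asked for, a point or a joint stands for the part that bears it (a point fixed in the world has none). Each returns a list of dicts, best first, with "p" (0 to 1); they miss things now and then, are a little off and sometimes report something else, mostly with a low value. They report only what shows in the picture. A call takes as long as a camera call. They do not tell look-alikes from the thing itself.
- viewer.trace(picture, name): "mask" (420x560 bool, what is visible of it) and "extent" ([left, top, width, height] in pixels, round what is visible of it).
- viewer.pinpoint(picture, name): "xy" ([column, row] in pixels: a listed point, or the origin of a listed thing).
The state is a dict: "time": time; "joint_pos": joint angles; "joint_vel": joint speeds; "tau": joint torques, N m; "tcp_pos": TCP position; "tool_rot": TCP orientation; "ft_force": force on the tool from outside, world axes, zero at the start; "moment": the same for the moment, N m; "opening": finger opening in mm; "finger_force": force on a finger pad.
Only numpy, scipy, OpenCV 4.12 (cv2) and the standard library are available. Lean on these libraries where they do the work, as an engineer would, in place of code of your own. Each camera call takes 0.05 s, during which the arm holds its last target. There are 200 camera calls.

## Working session

There is one attempt and no reset: what is moved stays moved. The work goes in short steps, Python scripts to look and compute and a shell command to move; the robot and the scene stay as the last step left them, time stands still between calls to the robot, and variables do not carry over. Pictures are saved under pics/ and viewed, at most 10 in all, crops included, and the job is handed in when it is done.

```bash
mkdir -p pics; ls; cat > h.py <<'E'
import numpy as np,cv2
from workcell import status,viewer,bot
from scipy.spatial.transform import Rotation as Rot
def save(p,n,s=1,crop=None):
    im=p["color"][:,:,::-1]
    if crop: x,y,w,h=crop; im=im[y:y+h,x:x+w]
    cv2.imwrite("pics/"+n,cv2.resize(im,None,fx=s,fy=s,interpolation=cv2.INTER_CUBIC))
def at_z(p,xy,z):
    K,R,t=[np.array(p[k],float) for k in("intrinsics","R","t")]
    d=R.T@np.linalg.solve(K,[xy[0],xy[1],1]); c=-R.T@t
    return c+d*(z-c[2])/d[2]
def proj(p,X):
    K,R,t=[np.array(p[k],float) for k in("intrinsics","R","t")]
    q=K@(R@np.array(X,float)+t); return q[:2]/q[2]
def tool():
    s=status.state(); return np.array(s["tcp_pos"]),Rot.from_euler("xyz",s["tool_rot"])
E
python3 - <<'E'
from h import *
s=status.state();print(s)
zs={"knob_center":21,"knob_nose":42,"spindle_tip":104,"spindle_base":76,"sander":0,"round_knob":0,"wood_ring":0}
ps=[]
for c in("top","scene"):
    p=viewer.grab_frame(c);ps.append(p["color"])
    for n,z in zs.items():
        for r in viewer.pinpoint(p,n)[:3]: print(c,n,np.round(r["xy"]),round(r["p"],2),at_z(p,r["xy"],z).round(0))
cv2.imwrite("pics/a.png",cv2.resize(np.vstack([ps[0],ps[1]])[:,:,::-1],(800,1200))[:600*2:2,::1] if 0 else np.hstack(ps)[:,:,::-1][:, :, :] if 0 else ps[0][:,:,::-1])
cv2.imwrite("pics/b.png",ps[1][:,:,::-1])
E
```

```text
pics
{'time': 0.0, 'joint_pos': array([-1.04940326e+00,  3.85554803e-01,  6.65682126e-03, -5.05734635e-04,
       -1.19397236e+00, -2.58600986e-01]), 'joint_vel': array([-0.0008839 , -0.000477  ,  0.00064583, -0.00039823, -0.00123191,
       -0.00082601]), 'tau': array([ 1.12921185e-03, -3.92291415e+01,  1.88403332e+01,  4.18613881e+00,
       -4.67799866e-03, -1.18299557e-06]), 'tcp_pos': array([ 162.24046586, -602.99100708,  230.23375318]), 'tool_rot': array([ 3.13946740e+00, -7.61551669e-05, -2.87898708e+00]), 'ft_force': array([-0.10053746,  0.55810632,  0.37409977]), 'moment': array([ 0.00798175, -0.01094793, -0.02501486]), 'finger_force': 0.0, 'opening': 85.5416287091756}
top knob_center [320. 181.] 0.8 [633. -47.  21.]
top knob_center [364. 213.] 0.64 [ 549. -165.   21.]
top knob_nose [359. 164.] 0.83 [ 678. -148.   42.]
top knob_nose [354. 212.] 0.69 [ 547. -135.   42.]
top knob_nose [323. 166.] 0.6 [669. -53.  42.]
top spindle_tip [221. 215.] 0.64 [524. 198. 104.]
top spindle_base [220. 216.] 0.64 [524. 204.  76.]
top sander [216. 199.] 0.95 [581. 228.   0.]
top round_knob [405. 257.] 0.65 [ 438. -278.    0.]
top wood_ring [323. 248.] 0.89 [457. -60.   0.]
scene knob_center [298. 270.] 0.87 [636. -51.  21.]
scene knob_center [242. 285.] 0.64 [ 545. -165.   21.]
scene knob_center [276. 303.] 0.58 [ 643. -156.   21.]
scene knob_nose [309. 277.] 0.8 [676. -59.  42.]
scene knob_nose [294. 138.] 0.36 [376. 318.  42.]
scene spindle_tip [313. 168.] 0.64 [519. 200. 104.]
scene spindle_base [317. 176.] 0.84 [531. 203.  76.]
scene sander [337. 193.] 0.74 [586. 238.   0.]
scene round_knob [184. 303.] 0.62 [ 449. -281.    0.]
scene wood_ring [289. 307.] 0.37 [ 669. -138.    0.]
```

View pics/a.png

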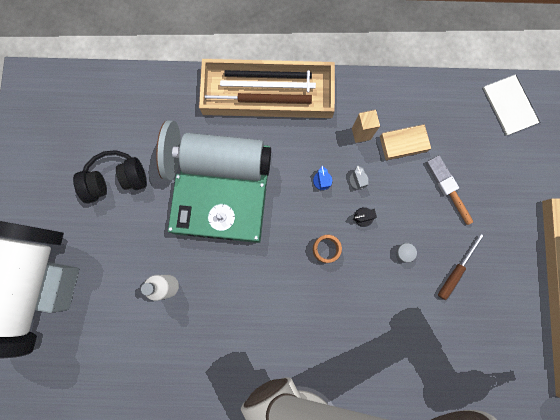

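View pics/b.png

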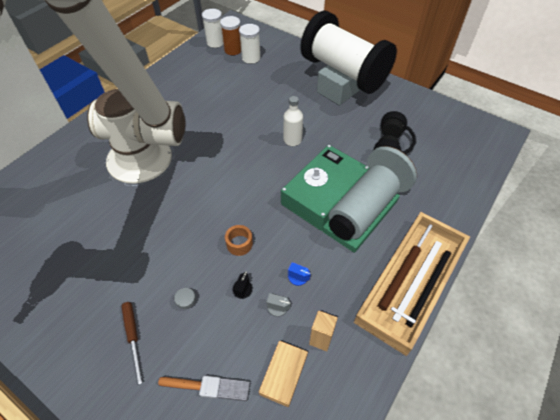

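The top view shows the grey pointer knob at (360,178), nose up the picture, with the blue one at (323,179) and the black one at (365,215) as look-alikes. The spindle is at about (221,217). The scene view agrees, with the grey knob at (278,303) and the spindle at (316,175). I'll move above the grey knob.

```bash
python3 -m inch '[[0,0,0,-0.25,0.146,0,1],[0,0,0,-0.25,0.146,0,1],[0,0,0,-0.25,0.146,0,1],[0,0,0,-0.25,0.146,0,1],[0,0,0,-0.25,0.146,0,1]]'
python3 -m inch '[[0,0,0,-0.25,0.146,0,1],[0,0,0,-0.25,0.146,0,1],[0,0,0,-0.25,0.146,0,1],[0,0,0,-0.25,0.146,0,1],[0,0,0,-0.25,0.146,0,1]]'
python3 -m inch '[[0,0,0,0,0,0,1],[0,0,0,0,0,0,1]]'
python3 - <<'E'
from h import *
p=viewer.grab_frame("wrist");save(p,"c.png")
for n,z in {"knob_center":21,"knob_nose":42,"knob":0}.items():
    for r in viewer.pinpoint(p,n)[:3]: print(n,np.round(r["xy"]),round(r["p"],2),at_z(p,r["xy"],z).round(1))
print(tool()[0],status.state()["tool_rot"])
E
```

```text
time: 1.42
tcp_pos: [367.0, -396.2, 231.7]
tool_rot: [-3.141, 0.0, -2.879]
ft_force: [0.8, -0.1, 0.5]
opening: 85.5
finger_force: 0.0
time: 2.05
tcp_pos: [570.6, -190.1, 231.6]
tool_rot: [-3.141, 0.001, -2.879]
ft_force: [0.4, 0.2, 0.5]
opening: 85.0
finger_force: 0.0
time: 2.3
tcp_pos: [569.2, -191.4, 231.1]
tool_rot: [3.141, -0.001, -2.878]
ft_force: [-0.1, -0.8, -0.1]
opening: 85.3
finger_force: 0.0
knob_center [312. 165.] 0.75 [ 542.7 -165.6   21. ]
knob_center [380. 276.] 0.55 [642.7 -56.   21. ]
knob_nose [382. 315.] 0.92 [677.1 -47.3  42. ]
knob_nose [295. 295.] 0.81 [ 678.1 -145.3   42. ]
knob_nose [344. 171.] 0.74 [ 537.4 -136.9   42. ]
knob [294. 247.] 0.92 [ 641.8 -154.9    0. ]
knob [376. 263.] 0.84 [636.7 -56.9   0. ]
knob [309. 164.] 0.8 [ 544.8 -165.6    0. ]
[ 568.64808592 -192.5965745   231.60195007] [-3.14148199e+00  2.07015357e-04 -2.88035555e+00]
```

View pics/c.png

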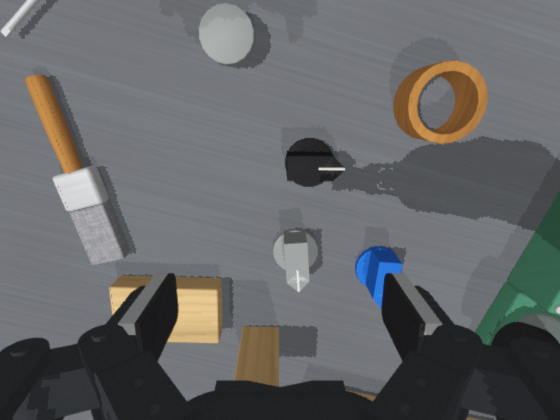

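Close view: the grey knob's skirt is at about (295,250) and its nose tip at (298,288), in line with the tool's x. The tall block (260,345), flat block (170,310) and blue knob (380,270) are near, so I'll check clearances.

```bash
python3 - <<'E'
from h import *
p=viewer.grab_frame("wrist")
m=viewer.trace(p,"knob")
for r in m: print(r["p"],r["extent"])
c,n=at_z(p,[295,250],4),at_z(p,[298,289],42)
print(c,n,n-c)
pos,R=tool()
f=lambda X:R.inv().apply(np.array(X)-[641,-155,0]).round(0)[:2]
for nm,xy,z in [("tall",[243,327],110),("tall",[280,327],110),("flat",[222,277],30),("flat",[222,340],30),("blue",[357,268],8)]:
    print(nm,at_z(p,xy,z).round(0),"tool-rel",f(at_z(p,xy,z)))
print("knob rel tool",R.inv().apply(c-pos),R.inv().apply(n-pos))
E
```

```text
0.95 [290.0, 140.1, 57.6, 47.0]
0.74 [355.1, 244.5, 49.6, 65.7]
0.63 [270.8, 228.3, 47.4, 61.9]
[ 643.53038417 -154.98854108    4.        ] [ 670.74885852 -145.69168501   42.        ] [27.21847435  9.29685607 38.        ]
tall [ 683. -196.  110.] tool-rel [-30. -50.]
tall [ 675. -164.  110.] tool-rel [-30. -18.]
flat [ 684. -227.   30.] tool-rel [-23. -81.]
flat [ 763. -210.   30.] tool-rel [-104.  -85.]
blue [645. -81.   8.] tool-rel [-23.  71.]
knob rel tool [-81.79253081  16.92567545 227.65321916] [-110.50292484   18.86716187  189.66347338]
```

```bash
python3 - <<'E'
from h import *
p=viewer.grab_frame("wrist");q=viewer.grab_frame("top")
pos,R=tool()
f=lambda X:R.inv().apply(np.array(X)-[641,-155,0]).round(0)[:2]
for xy in([243,327],[280,327]): print(at_z(p,xy,0).round(0),f(at_z(p,xy,0)))
for k in (p,q):
  for r in viewer.trace(k,"block_tall")[:2]: print(r["p"],r["extent"])
  for r in viewer.pinpoint(k,"block_tall")[:2]: print(r["p"],r["xy"],at_z(k,r["xy"],0).round(0))
print(at_z(q,[361,116],110),at_z(q,[378,112],110),at_z(q,[352,139],0))
E
```

```text
[ 762. -189.    0.] [-108.  -64.]
[ 750. -144.    0.] [-108.  -18.]
0.55 [239.0, 328.1, 39.0, 55.6]
0.42 [273.2, 227.9, 49.3, 62.0]
0.98 [260.8, 338.9] [ 773. -163.    0.]
0.5 [156.4, 123.3, 116.1, 116.3]
[ 782.42298122 -140.55341256  110.        ] [ 794.11963439 -183.31287263  110.        ] [ 758.16548063 -136.97056679    0.        ]
```

```bash
python3 -m inch '[[0,0,0,-0.205,0.0425,0,0.7],[0,0,0,-0.205,0.0425,0,0.7],[0,0,0,0,0,0.25,0.7],[0,0,0,0,0,0.25,0.7],[0,0,0,0,0,0.25,0.7]]'
python3 -m inch '[[0,0,0,0,0,0,0.7],[0,0,0,0,0,0,0.7]]'
python3 - <<'E'
from h import *
p=viewer.grab_frame("wrist");save(p,"d.png")
for n,z in {"knob_center":21,"knob_nose":42,"knob":0}.items():
    for r in viewer.pinpoint(p,n)[:3]: print(n,np.round(r["xy"]),round(r["p"],2),at_z(p,r["xy"],z).round(1))
E
```

```text
time: 3.52
tcp_pos: [644.3, -153.8, 79.9]
tool_rot: [-3.141, 0.001, -2.878]
ft_force: [-0.3, 0.5, 0.3]
opening: 59.8
finger_force: 0.0
time: 3.78
tcp_pos: [645.7, -154.2, 83.4]
tool_rot: [-3.14, 0.003, -2.878]
ft_force: [0.3, 0.3, 0.8]
opening: 59.7
finger_force: 0.0
knob_center [285. 231.] 0.86 [ 644.4 -151.9   21. ]
knob_center [429. 262.] 0.83 [640.7 -57.4  21. ]
knob_center [309.  55.] 0.68 [ 543.7 -165.9   21. ]
knob_nose [286. 293.] 0.91 [ 674.3 -143.3   42. ]
knob_nose [379.  46.] 0.7 [ 533.9 -135.5   42. ]
knob_nose [435. 326.] 0.55 [672.4 -49.3  42. ]
knob [418. 246.] 0.86 [638.3 -56.9   0. ]
knob [282. 218.] 0.71 [ 643.5 -154.1    0. ]
knob [307.  60.] 0.58 [ 543.8 -165.4    0. ]
```

View pics/d.png

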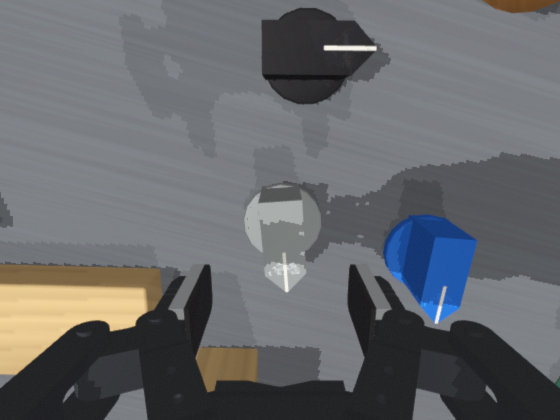

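The knob's bar at (283,225) and nose at (286,290) lie centred between the fingers, and the block and the blue knob are clear. Now I'll descend and grip.

```bash
python3 -m inch '[[0,0,0,0,0,0.175,0.7],[0,0,0,0,0,0.175,0.7],[0,0,0,0,0,0,0.7],[0,0,0,0,0,0,0],[0,0,0,0,0,0,0]]' 60
python3 -m inch '[[0,0,0,0,0,0,0],[0,0,0,0,0,0,0],[0,0,0,0,0,0,0]]'
```

```text
time: 4.6
tcp_pos: [645.6, -154.0, 13.7]
tool_rot: [-3.14, 0.004, -2.878]
ft_force: [-1.4, 0.2, 12.7]
opening: 24.3
finger_force: 19.6
time: 4.97
tcp_pos: [645.9, -154.0, 13.9]
tool_rot: [-3.14, 0.004, -2.878]
ft_force: [-0.5, 0.2, 7.0]
opening: 23.3
finger_force: 59.0
```

```bash
python3 -m inch '[[0,0,0,0,0,-0.1,0],[0,0,0,0,0,-0.28,0],[0,0,0,0,0,-0.28,0],[0,0,0,0,0,-0.28,0],[0,0,0,-0.015,0.268,0,0]]'
python3 -m inch '[[0,0,0,-0.015,0.268,0,0],[0,0,0,-0.015,0.268,0,0],[0,0,0,-0.015,0.268,0,0],[0,0,0,-0.015,0.268,0,0],[0,0,0,-0.015,0.268,0,0]]'
python3 -m inch '[[0,0,0,-0.015,0.268,0,0],[0,0,0,0,0,0,0],[0,0,0,0,0,0,0]]'
python3 - <<'E'
from h import *
p=viewer.grab_frame("wrist");save(p,"e.png")
for n,z in {"spindle_tip":104,"spindle_base":76,"sander":0}.items():
    for r in viewer.pinpoint(p,n)[:2]: print(n,np.round(r["xy"]),round(r["p"],2),at_z(p,r["xy"],z).round(1))
print(tool()[0],status.state()["tool_rot"],status.state()["ft_force"])
E
```

```text
time: 5.6
tcp_pos: [636.2, -103.5, 205.5]
tool_rot: [-3.138, 0.012, -2.883]
ft_force: [0.7, 1.2, -2.2]
opening: 23.2
finger_force: 58.3
time: 6.22
tcp_pos: [576.9, 162.8, 199.3]
tool_rot: [3.141, -0.0, -2.879]
ft_force: [0.5, 0.2, -1.2]
opening: 23.3
finger_force: 58.2
time: 6.6
tcp_pos: [566.4, 213.8, 199.1]
tool_rot: [-3.142, -0.001, -2.878]
ft_force: [-0.4, -0.2, -2.3]
opening: 23.3
finger_force: 58.3
spindle_tip [283. 160.] 0.61 [526.8 205.1 104. ]
spindle_base [281. 152.] 0.6 [525.4 202.9  76. ]
spindle_base [274. 266.] 0.43 [618.  222.1  76. ]
sander [287. 212.] 0.64 [591.7 227.8   0. ]
[567.08751756 212.66066905 199.32161148] [-3.14155504e+00 -2.45311842e-04 -2.88054594e+00] [-0.02916948 -0.39730244 -0.89135519]
```

View pics/e.png

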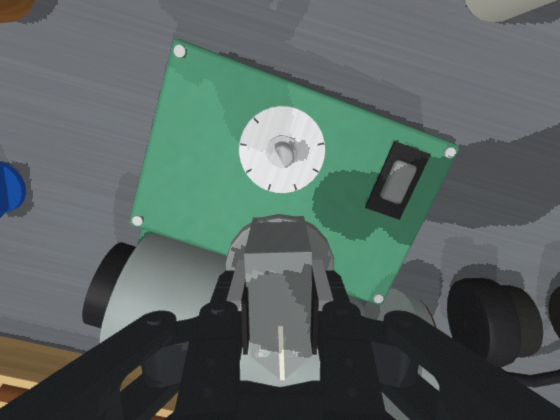

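The picture shows the knob held, with its nose at (280,378) pointing down the image. The sander's deck is rotated slightly, with the spindle at (283,152) in its white dial. I'll take a closer look at the flat.

```bash
python3 -m inch '[[0,0,0,-0.08,0,0.15,0],[0,0,0,-0.02,0,0.15,0],[0,0,0,0,0,0,0],[0,0,0,0,0,0,0]]'
python3 - <<'E'
from h import *
p=viewer.grab_frame("wrist")
pos,R=tool()
Rc=np.array(p["R"]);c=-Rc.T@p["t"]
print("cam",c,"axis",Rc[2],"pos",pos,R.as_euler("xyz"))
for n,z in {"spindle_tip":104,"spindle_base":76}.items():
    for r in viewer.pinpoint(p,n)[:2]: print(n,np.round(r["xy"]),round(r["p"],2),at_z(p,r["xy"],z).round(1))
x,y=map(int,proj(p,[525,203,100])); print(x,y)
save(p,"f.png",6,(x-65,max(0,y-50),130,100))
np.savez("f.npz",color=p["color"],K=p["intrinsics"],R=p["R"],t=p["t"])
E
```

```text
time: 7.3
tcp_pos: [587.1, 218.7, 140.6]
tool_rot: [-3.142, 0.002, -2.879]
ft_force: [0.0, -1.0, -0.5]
opening: 23.5
finger_force: 58.2
cam [514.22884491 198.55260011 283.43305428] axis [ 0.28195438  0.07534724 -0.95646459] pos [587.18881155 219.06329171 141.08269455] [ 3.14113010e+00  2.89659150e-03 -2.87900389e+00]
spindle_tip [281. 129.] 0.69 [525.  202.3 104. ]
spindle_base [283. 127.] 0.82 [524.9 203.6  76. ]
282 129
```

View pics/f.png

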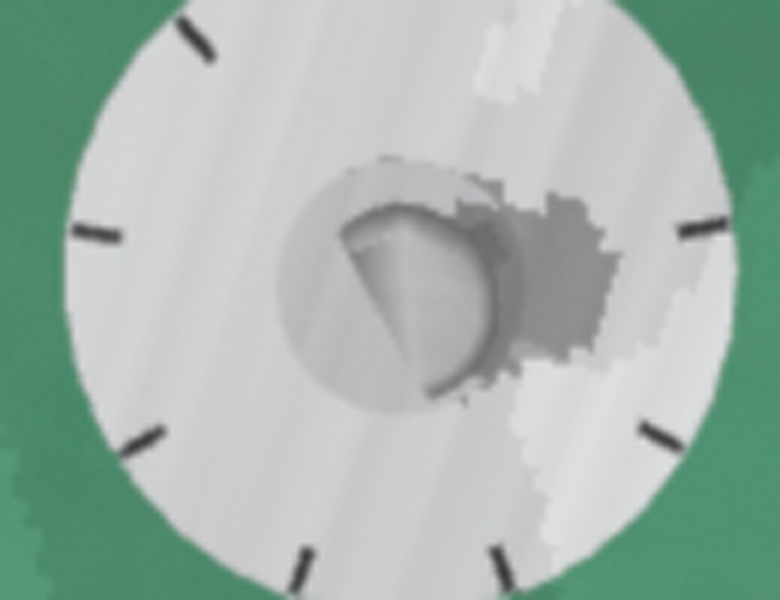

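The crop shows the spindle's D at about (420,300), with the chord from (343,235) to (430,397) and the flat facing left and slightly down. I'll work out its heading.

```bash
python3 - <<'E'
from h import *
p=np.load("f.npz");p=dict(color=p["color"],intrinsics=p["K"],R=p["R"],t=p["t"])
o=np.array([282-65,129-50])
for a,b in (((343,235),(430,397)),((345,240),(412,360))):
  for z in(104,102):
    A,B=[at_z(p,o+(np.array(q)+.5)/6-.5,z)[:2] for q in(a,b)]
    d=B-A;m=(A+B)/2;n=np.array([d[1],-d[0]])/np.hypot(*d)
    if n[1]>0:n=-n
    print(z,A,B,np.hypot(*d),"yaw",np.arctan2(n[1],n[0]),"axis",m-2*n)
b=at_z(p,o+(np.array([400,287])+.5)/6-.5,76);print("bushing",b)
dial=at_z(p,o+(np.array([400,270])+.5)/6-.5,70);print("dial",dial)
# sander yaw from dial ticks: symmetric
print("j",status.state()["joint_pos"])
E
```

```text
104 [520.51411669 197.24664141] [531.38239923 207.69904265] 15.078867900761983 yaw -0.804901692305425 axis [524.56189377 203.91436703]
102 [520.5841737  197.23208491] [531.5735965 207.8009909] 15.246940254669951 yaw -0.8049016923054285 axis [524.69252091 203.9580629 ]
104 [520.85715112 197.50776527] [528.81708412 205.42272878] 11.22529201191564 yaw -0.7882308986061397 axis [523.42691582 202.883461  ]
102 [520.93103167 197.49611932] [528.97968782 205.49930473] 11.35041156758544 yaw -0.7882308986061418 axis [523.54515794 202.915926  ]
bushing [524.74385778 203.56302258  76.        ]
dial [523.47357122 203.28031983  70.        ]
j [ 6.15505452e-01  4.58836913e-01 -1.13102320e-01  3.26470188e-04
 -9.95795874e-01 -1.92374290e+00]
```

```bash
python3 -m inch '[[0,0,0.0566,0,0,0,0],[0,0,0.0566,0,0,0,0],[0,0,0.0566,0,0,0,0],[0,0,0.0566,0,0,0,0],[0,0,0.0566,0,0,0,0]]'
python3 -m inch '[[0,0,0.0566,0,0,0,0],[0,0,0,0,0,0,0],[0,0,0,0,0,0,0]]'
python3 - <<'E'
from h import *
p=viewer.grab_frame("wrist"); pos,R=tool()
print(pos,R.as_euler("xyz"),status.state()["joint_pos"])
for n,z in {"knob_center":7.3,"knob_nose":28.3,"knob":-13.7}.items():
    for r in viewer.pinpoint(p,n)[:2]: print(n,np.round(r["xy"]),round(r["p"],2),R.inv().apply(at_z(p,r["xy"],pos[2]+z)-pos).round(1))
print("manual nose",R.inv().apply(at_z(p,[280.5,380],pos[2]+28.3)-pos))
# back edge of bar top
print("bar rear",R.inv().apply(at_z(p,[278,251],pos[2]+28.3)-pos))
# skirt rear
print("skirt rear",R.inv().apply(at_z(p,[279,214],pos[2]-5.7)-pos))
for r in viewer.pinpoint(p,"spindle_tip")[:2]: print(r["p"],at_z(p,r["xy"],104))
save(p,"g.png",1.4)
E
```

```text
time: 8.07
tcp_pos: [586.6, 219.3, 140.7]
tool_rot: [3.14, 0.001, 2.51]
ft_force: [-0.6, -0.3, -2.5]
opening: 23.3
finger_force: 58.3
time: 8.45
tcp_pos: [586.4, 219.2, 140.0]
tool_rot: [3.141, 0.0, 2.34]
ft_force: [0.5, -0.5, -1.4]
opening: 23.4
finger_force: 58.3
[586.32495254 219.12462814 139.78257953] [3.14082336e+00 1.29706210e-04 2.33954451e+00] [ 6.15814985e-01  4.60210953e-01 -1.14384817e-01  1.31105564e-05
 -9.95420481e-01 -2.98866654e+00]
knob_center [280. 286.] 0.8 [-0.7 -1.2 -7.3]
knob_nose [279. 382.] 0.94 [-32.2  -1.4 -28.3]
knob_nose [278. 287.] 0.46 [ 10.5  -1.8 -28.3]
knob [277. 260.] 0.86 [ 2.  -2.5 13.7]
manual nose [-31.10902795  -0.94770908 -28.29670265]
bar rear [ 24.94073041  -1.89655043 -28.30470259]
skirt rear [28.19205857 -1.60037179  5.69511389]
0.81 [524.45194247 201.48332604 104.        ]
0.56 [524.78008808 208.66774624 104.        ]
```

View pics/g.png

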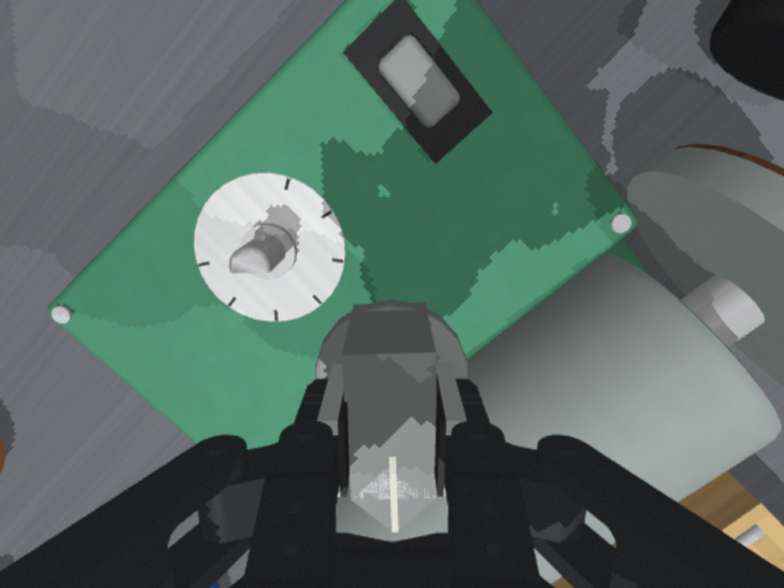

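The knob's axis is about 1 mm along tool x from the TCP, and the spindle's D top is at (258,262) in the enlarged view. Now I'll move over the spindle.

```bash
python3 -m inch '[[0,0,0,0.076,-0.1375,0,0],[0,0,0,0.076,-0.1375,0,0],[0,0,0,0,0,0.05,0],[0,0,0,0,0,0,0],[0,0,0,0,0,0,0]]'
python3 - <<'E'
from h import *
pos,R=tool();print(pos,R.as_euler("xyz"),status.state()["ft_force"],status.state()["joint_pos"][5])
for c in("scene","top"):
    p=viewer.grab_frame(c)
    for n,z in (("knob_center",pos[2]+7.3),("knob_nose",pos[2]+28.3)):
        for r in viewer.pinpoint(p,n)[:4]:
            X=at_z(p,r["xy"],z)
            if X[1]>120: print(c,n,r["p"],X)
    if c=="scene":
        x,y=map(int,proj(p,[525,203,110])); save(p,"h.png",6,(x-60,y-45,120,90))
E
```

```text
time: 9.32
tcp_pos: [526.4, 203.1, 129.3]
tool_rot: [3.141, 0.0, 2.338]
ft_force: [1.4, -0.2, -1.5]
opening: 23.0
finger_force: 58.4
[526.39237503 203.11412436 129.25583441] [3.14124519e+00 3.37427134e-04 2.33766230e+00] [ 1.44930581 -0.24575725 -1.46207198] -3.030531809805253
scene knob_center 0.53 [530.23761881 194.27718615 136.55583441]
scene knob_nose 0.77 [555.77510733 172.31860535 157.55583441]
scene knob_nose 0.64 [564.68560324 147.28081214 157.55583441]
top knob_center 0.37 [527.09656807 204.74745967 136.55583441]
top knob_nose 0.73 [517.19446157 188.01467452 157.55583441]
top knob_nose 0.46 [535.00819749 181.25111227 157.55583441]
```

View pics/h.png

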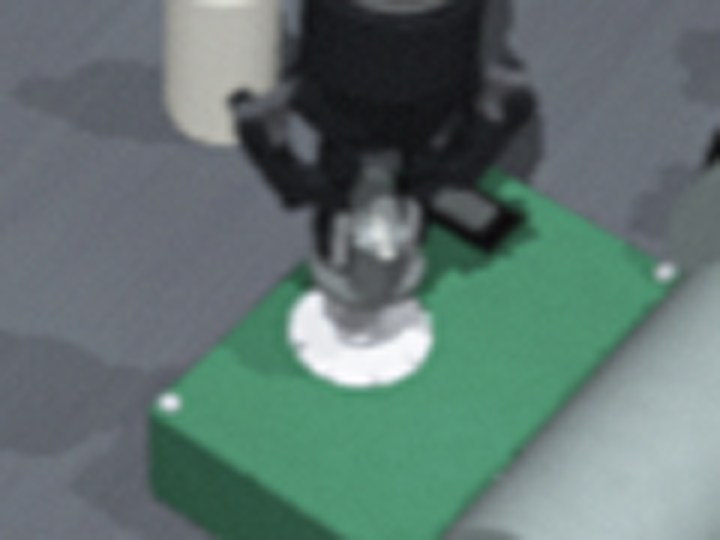

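The knob is directly above the spindle, at (365,290) in the crop, with its underside about 12 mm over the tip. Now I'll descend and feel for contact.

```bash
python3 -m inch '[[0,0,0,0.004,-0.001,0.03,0],[0,0,0,0,0,0.01,0],[0,0,0,0,0,0.01,0],[0,0,0,0,0,0.01,0],[0,0,0,0,0,0,0]]'; python3 -m inch '[[0,0,0,0,0,0.01,0],[0,0,0,0,0,0,0]]'
```

```text
time: 10.25
tcp_pos: [524.9, 203.2, 117.3]
tool_rot: [3.142, 0.0, 2.338]
ft_force: [0.1, 0.4, -1.2]
opening: 23.0
finger_force: 58.4
time: 10.5
tcp_pos: [525.4, 203.7, 115.5]
tool_rot: [3.14, 0.0, 2.338]
ft_force: [1.0, 1.5, -2.8]
opening: 23.4
finger_force: 58.4
```

```bash
python3 -m inch '[[0,0,0,0,0,0.01,0],[0,0,0,0,0,0.005,0],[0,0,0,0,0,0,0]]'; python3 -m inch '[[0,0,0,0,0,0.005,0],[0,0,0,0,0,0,0]]';  python3 -m inch '[[0,0,0,0,0,0.005,0],[0,0,0,0,0,0,0]]'
```

```text
time: 10.88
tcp_pos: [525.6, 203.8, 112.6]
tool_rot: [3.139, 0.0, 2.338]
ft_force: [2.5, 1.5, -2.2]
opening: 23.2
finger_force: 58.4
time: 11.12
tcp_pos: [525.6, 203.8, 111.7]
tool_rot: [3.139, 0.0, 2.338]
ft_force: [3.5, 2.8, 0.1]
opening: 23.4
finger_force: 58.5
time: 11.38
tcp_pos: [525.7, 203.7, 110.7]
tool_rot: [3.139, 0.001, 2.338]
ft_force: [3.8, 2.9, 0.6]
opening: 23.0
finger_force: 58.6
```

```bash
python3 -m inch '[[0,0,0,0,0.004,0.005,0],[0,0,0,0,0,0.005,0],[0,0,0,0,0,0,0]]'; python3 -m inch '[[0,0,0,0,0,0.01,0],[0,0,0,0,0,0,0]]'
```

```text
time: 11.75
tcp_pos: [525.8, 203.7, 108.3]
tool_rot: [3.141, 0.0, 2.338]
ft_force: [4.5, 0.9, 0.4]
opening: 23.5
finger_force: 58.5
time: 12.0
tcp_pos: [525.9, 203.7, 106.2]
tool_rot: [3.141, 0.0, 2.338]
ft_force: [5.7, 1.7, 0.0]
opening: 23.4
finger_force: 58.5
```

The flat has entered and it is sinking freely. I'll relieve the side force and push on past the catch.

```bash
python3 -m inch '[[0,0,0,-0.003,0.004,0.01,0],[0,0,0,0,0,0.01,0],[0,0,0,0,0,0,0]]'; python3 -m inch '[[0,0,0,0,0,0.01,0],[0,0,0,0,0,0,0]]'; python3 -m inch '[[0,0,0,0,0,0.01,0],[0,0,0,0,0,0,0]]'
```

```text
time: 12.38
tcp_pos: [526.0, 203.7, 101.7]
tool_rot: [-3.141, -0.0, 2.337]
ft_force: [4.0, 2.1, -1.8]
opening: 22.9
finger_force: 58.3
time: 12.62
tcp_pos: [526.0, 203.7, 100.0]
tool_rot: [-3.141, -0.0, 2.337]
ft_force: [2.8, 1.4, -1.6]
opening: 23.3
finger_force: 58.5
time: 12.88
tcp_pos: [526.1, 203.8, 98.7]
tool_rot: [-3.141, -0.0, 2.337]
ft_force: [0.2, 1.6, 4.2]
opening: 23.1
finger_force: 58.9
```

Catch met at about 99 mm; pressing on in small steps.

```bash
python3 -m inch '[[0,0,0,0,0,0.01,0],[0,0,0,0,0,0,0]]'; python3 -m inch '[[0,0,0,0,0,0.01,0],[0,0,0,0,0,0,0]]'; python3 -m inch '[[0,0,0,0,0,0.01,0],[0,0,0,0,0,0,0]]'
```

```text
time: 13.12
tcp_pos: [526.1, 203.8, 96.1]
tool_rot: [-3.141, -0.0, 2.337]
ft_force: [2.2, 2.1, 1.3]
opening: 23.4
finger_force: 58.3
time: 13.38
tcp_pos: [526.1, 203.8, 93.8]
tool_rot: [-3.141, -0.0, 2.337]
ft_force: [0.1, 2.3, 1.0]
opening: 23.2
finger_force: 58.4
time: 13.62
tcp_pos: [526.1, 203.8, 91.4]
tool_rot: [-3.141, -0.0, 2.337]
ft_force: [2.2, 2.3, -3.1]
opening: 23.5
finger_force: 59.3
```

```bash
python3 -m inch '[[0,0,0,0,0,0.006,0],[0,0,0,0,0,0,0]]'; python3 -m inch '[[0,0,0,0,0,0.004,0],[0,0,0,0,0,0,0]]'; python3 -m inch '[[0,0,0,0,0,0.004,0],[0,0,0,0,0,0,0]]'
```

```text
time: 13.88
tcp_pos: [526.2, 203.7, 90.6]
tool_rot: [-3.141, -0.0, 2.337]
ft_force: [2.1, 2.0, -3.1]
opening: 23.2
finger_force: 59.4
time: 14.12
tcp_pos: [526.3, 203.7, 90.2]
tool_rot: [-3.141, -0.0, 2.337]
ft_force: [1.8, 0.6, -2.2]
opening: 23.5
finger_force: 59.4
time: 14.38
tcp_pos: [526.3, 203.7, 89.9]
tool_rot: [-3.141, 0.0, 2.338]
ft_force: [-0.2, 1.2, 1.9]
opening: 23.2
finger_force: 59.8
```

```bash
python3 -m inch '[[0,0,0,0,0,0.004,0],[0,0,0,0,0,0,0]]'; python3 -m inch '[[0,0,0,0,0,0.005,0],[0,0,0,0,0,0,0]]'
```

```text
time: 14.62
tcp_pos: [526.3, 203.7, 89.8]
tool_rot: [-3.141, 0.0, 2.338]
ft_force: [-1.1, 0.5, 7.1]
opening: 22.9
finger_force: 60.5
time: 14.88
tcp_pos: [526.3, 203.7, 89.8]
tool_rot: [-3.141, 0.001, 2.338]
ft_force: [-4.3, 0.2, 12.1]
opening: 23.0
finger_force: 61.1
```

Hard stop at the expected home height. I'll ease off, release and retreat.

```bash
python3 -m inch '[[0,0,0,0,0,-0.008,0],[0,0,0,0,0,0,0.55],[0,0,0,0,0,0,0.55],[0,0,0,0,0,0,0.55],[0,0,0,0,0,0,0.55]]'; python3 -m inch '[[0,0,0,0,0,-0.1,0.55],[0,0,0,0,0,-0.25,0.55],[0,0,0,0.2,0,-0.2,0.55],[0,0,0,0,0,0,0.55],[0,0,0,0,0,0,0.55]]'
python3 - <<'E'
from h import *
p=viewer.grab_frame("wrist");s=status.state();print(s["tcp_pos"],s["ft_force"],s["opening"])
for n,z in {"knob_center":97,"knob_nose":118,"knob":76,"spindle_base":76}.items():
    for r in viewer.pinpoint(p,n)[:2]: print(n,np.round(r["xy"]),round(r["p"],2),at_z(p,r["xy"],z).round(1))
save(p,"i.png")
E
```

```text
time: 15.5
tcp_pos: [526.3, 203.8, 89.1]
tool_rot: [-3.141, -0.0, 2.337]
ft_force: [-0.8, 0.2, -0.5]
opening: 46.8
finger_force: 0.0
time: 16.12
tcp_pos: [499.3, 231.1, 198.8]
tool_rot: [-3.141, -0.004, 2.34]
ft_force: [-0.2, 0.6, -1.1]
opening: 47.0
finger_force: 0.0
[499.30776136 230.69316688 198.12181534] [ 0.67314836  0.29815537 -0.5050387 ] 47.0564199629826
knob_center [280. 259.] 0.56 [524.2 204.3  97. ]
knob_nose [279. 311.] 0.62 [545.9 180.6 118. ]
knob [277. 248.] 0.78 [521.7 202.2  76. ]
knob [280. 259.] 0.47 [530.8 196.8  76. ]
spindle_base [ 72. 343.] 0.19 [454.    8.8  76. ]
```

View pics/i.png

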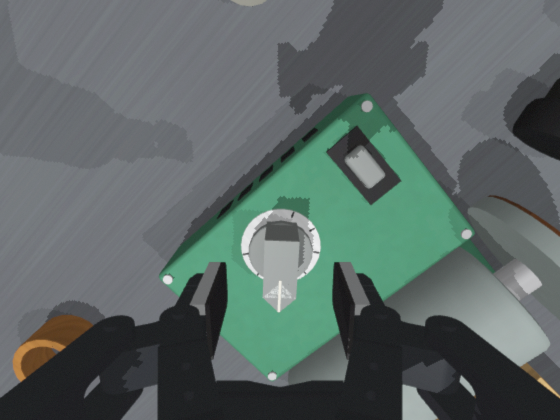

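The knob sits centred on the dial at (280,250), nose at (280,305), upright and released, and the gripper is clear of it. Handing in.

```bash
python3 -c "
from workcell import bot
print(bot.job_done())"
```

```text
the job is handed in; nothing more can be done
None
```

The grey pointer knob is on the sander's spindle with the flats matched, pushed past the catch to a hard stop at the expected home height and released; the job was handed in at about 16 s of the 51 s, and the hand-in returned no verdict.

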